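# Wedge-lock the filter rack in its deck bay

## Robot

A 7-joint arm with a two-finger parallel gripper is mounted at the origin on the work surface. World frame = base frame: x ahead of the robot, y to its left, z up, the work surface at z = 0. Lengths are in m, angles in degrees, forces in N, time in s.
With the tool pointing down it reaches from about 0.425 to 0.875 m from the base axis. Payload 4.7 kg.
Tool frame: the origin (TCP) lies between the finger pads; the fingertips stand env.finger_overhang ahead of it and the grasp point (between the pads) lies 5 mm behind it (env.finger_overhang is the distance from the TCP to the fingertips, in m); z points along the fingers, y is the line along which they close (so a half turn about z gives the same grasp; the last joint's range is limited). The gripper opens to 87 mm and grips with 3 to 60 N. Pads are 19 mm wide; open, the fingers measure 117 mm over their backs; the gripper's body (75 mm by 190 mm) begins 51 mm behind the grasp point.
Start: joints at [-66.629, 18.392, -4.016, 83.108, 1.295, 78.541, -3.26], TCP at [0.249, 0.6, 0.237] pointing down, gripper open.
Joint ranges: [-163.93, 163.93], [-17.29, 119.83], [-79.2, 71.16], [3.27, 140.29], [-89.18, 269.18], [5.43, 117.66], [-154.24, 154.24]. Speed limits (degrees/s): [147.25, 147.25, 180, 180, 180, 180, 180].

## Interface

Orientations are given as [roll, pitch, yaw] about the fixed x, y, z axes, in that order (R = Rz(yaw) Ry(pitch) Rx(roll)).
In Python, from cell import telemetry, eyes, env, models gives the robot as it stands. The module is installed in compiled form; this text tells all that it offers.
- The arm moves only by the tool drive_tool, never from a script. Its arguments are lists of equal length, an entry for each row: "angular": the turn, a rotation vector about the tool's x, y, z in rad, a list of three; "delta_pos": the shift along the tool's x, y, z in cm, a list of three; "gripper": the finger opening in cm, from 0 to 8.7. A call has 1 to 20 rows; each row shifts and turns the commanded pose from where the row before left it, along the tool's axes as they then stand; what a row does not reach is not made up. A row lasts 1/10 s, in which the tool goes at most 50 mm and 8.59 degrees, less where a joint would pass 70% of its speed; a pose out of reach is approached as far as the arm can. A call with a gripper value outside its range is refused whole. The fingers move at their own pace and stop on an object; "squeeze" is the grip in N (left out, the last holds). Time passes only in rows, so rows that do not move let the fingers close. It gives the time, the measured TCP pose, the force, the opening and the grip force at its end, in the units of the state.
- telemetry.get_obs(): the state, without advancing time (a new reading comes with each control period).
- eyes.read_camera(name): name is "side" or "top"; returns a dict with "pixels" (480x640x3 uint8, red, green, blue), "mtx" (3x3 intrinsics, pixels), "D" ([k1, k2, p1, p2, k3] as OpenCV has them; the pictures are not rectified), "origin" and "orientation" of the camera in the world. Camera axes: x right, y down, z forward; pixel columns grow to the right and rows downward; lengths in m; the calibration is good to about 2 mm. A picture is of the moment at which its call begins. There is no depth.
- env.sign_off(): hands the job in; it is judged then, once.
Trained networks look in a picture, given as the dict that the camera call returned (one of the last four; its "shot" number tells which), for a name from the list of things; names that differ only in an ending like _2 or _b are one class to them, and where a whole thing is asked for, a point or a joint stands for the part that bears it (a point fixed in the world has none). Each returns a list of dicts, best first, with "p" (0 to 1); they miss things now and then, are a little off and sometimes report something else, mostly with a low value. They report only what shows in the picture. A call takes as long as a camera call. They do not tell look-alikes from the thing itself.
- models.search_frame(picture, target): "centre" ([column, row] in pixels, amid what is visible of it).
- models.cut_out(picture, target): "pixels" (480x640 bool, what is visible of it) and "centre" ([column, row] in pixels, amid what is visible of it).
The state is a dict: "time_s": time; "qpos": joint angles; "joint_velocities": joint speeds; "effort": joint torques, N m; "tool_pos": TCP position; "tool_rot": TCP orientation; "force": force on the tool from outside, world axes, zero at the start; "wrist_torque": the same for the moment, N m; "grip_width": finger opening in m; "grasp_force": force on a finger pad.
Only numpy, scipy, OpenCV 4.12 (cv2) and the standard library are available. Lean on these libraries where they do the work, as an engineer would, in place of code of your own. Each camera call takes 0.05 s, during which the arm holds its last target. There are 200 camera calls.

## Task

Lock the filter rack into its bay on the sampler deck: take the wedge, start it by hand thin end first into the tapered slot between the rack and the rail so that it lies there lightly held, then pick up the mallet and drive the wedge in with separate gentle taps on its thick end, never with the fingers and never with a hard blow, until it stops moving forward and clamps the rack hard against its datum stops. Then lay the mallet back on its rubber mat, and leave everything else where it is.

Things in the scene. Friction and masses are not known exactly. Their poses are not given: they have to be found in the camera images.
- bay: Deck bay fixed to the table: aluminium base plate 325 x 185 x 10 mm. Origin at table height, below the mouth of the slot; x points level into the slot (driving direction, roughly away from the robot), y from the rail across the slot to the rack, z up. The plate's top is at z = 10 mm and spans x -115 to 210 mm, y -58 to 127 mm.
- bay_mouth (a point): Point on the plate's top, 10 mm above the bay's origin, at the slot's mouth. The slot between rail and rack is open above and towards -x of the bay. Behind the rack stand two steel datum stops 44 mm high at bay y = 109 to 125 mm, and an end stop 36 mm high at bay x = 206 mm.
- rail_face (a point): Where the face of the steel rail towards the slot should be, at the mouth, half-way up it (bay y = 0): the rail was bolted down by eye through slotted holes and truly lies up to 2.5 mm to either side in bay y. It is straight along bay x from 0 to 105 mm, fixed, 30 mm thick towards -y, its top 36 mm above the table.
- rack (a joint): Slide of the filter rack across the bay: 0 = hard against its datum stops, positive = that far off them (m), towards the rail. Starts 2.5 to 4.5 mm off, needs about 2.5 N to slide, stays where it is put. Grey plastic block 200 x 78 mm, 44 mm above the table, at bay x 1 to 201, y 31 to 109 mm; black cartridges with white discs stand in it from bay x = 70 mm on, up to 89 mm above the table.
- cheek (a point): On the rack's tapered steel cheek (its face towards the slot), at the mouth, 23 mm above the table; moves with the rack. The face runs from here 88 mm in bay x, nearing the rail by 1 mm in 6 like the wedge; its top is 36 mm above the table. With the rack home it is at bay y = 22 mm. 1 mm of gap is 6 mm of wedge travel, so where the wedge stops must be felt, not computed.
- wedge: Aluminium wedge 120 mm long, 28 mm high, 0.2 kg, lying on the key mat on its underside, as it does in the slot. Origin at the centre of the underside, x towards the thin end. Thick end 30 mm (x = -60 mm), thin end 10 mm (x = 60 mm). Flank y = -15 mm is straight and goes against the rail; the other tapers from y = 15 to -5 mm and goes against the cheek. Home, it stands 33 to 63 mm out.
- wedge_tip (a point): Middle of the wedge's thin end face, 14 mm above its underside.
- wedge_tail (a point): Middle of the wedge's thick end face (30 x 28 mm, square to the wedge's x), which is struck, 14 mm above its underside.
- mallet: Soft-faced mallet, 0.24 kg, lying flat on the tool mat. Origin at its underside, below the head's centre; the wooden handle points along -x, its butt ends at x = -148 mm. Head 32 (x) x 82 (y) x 32 (z) mm with flat white nylon faces at y = 41 and -41 mm; either may strike. Handle 20 mm wide, 22 mm high from x = -16 to -128 mm, then the butt 26 mm wide, 32 mm high.
- mallet_grip (a point): Point on the handle's axis 42 mm from the head's centre, 16 mm above the mallet's underside: a good place to hold it, as close to the head a blow twists it least in the fingers.
- toolmat: Black rubber mat 260 x 140 x 4 mm fixed to the table, where the mallet lies and goes back to. Origin at the centre of its underside, x along its length.
- keymat: Another such mat, with the wedge and the spacer bar on it; left and right mats change places from start to start.
- spacer: parallel aluminium spacer bar 90 x 20 x 22 mm (not tapered), lying on the key mat; a bystander
- filter: spare filter cartridge, black cone with a translucent disc on top, 29 mm across, 45 mm tall; a bystander
- vial_a: capped glass vial 28 mm across, 55 mm tall, standing near the bay's rail; a bystander
- vial_b: another capped glass vial of the same size; a bystander
- bottle: amber glass bottle 60 mm across, 130 mm tall; a bystander
- jar: open glass cup 68 mm across, 55 mm tall; a bystander
- driver: screwdriver 170 mm long, lying on the table; a bystander
Mind the look-alikes: they are no part of the job. Leave any purple look-alike of the mallet alone.

How it is judged (in metres and radians):
On the way, in this order (a step that is already met when the one before it is completed fails the run):
1. the wedge is started: thin end at least 20 mm into the slot, flat on the plate, let go, and the rack still more than 1 mm off its datum stops (y of wedge_tip in the frame of bay between -0.004 and 0.014 m and z of wedge in the frame of bay between 0.005 and 0.014 m and angle between the x axis of wedge and the x axis of bay, either way round below 0.15 rad and x of wedge_tip in the frame of bay above 0.02 m and contact force between the fingers and wedge below 0.1 N and value of joint rack above 0.001 m), for 0.2 s.
2. the mallet taps the wedge (contact force between mallet and wedge above 2 N).
3. the mallet is drawn back off the wedge between taps (contact force between mallet and wedge below 0.05 N), for 0.1 s.
4. a tap with the mallet finds the wedge home: rack within 0.5 mm of its datum stops and pinched by the wedge (contact force between mallet and wedge above 2 N and value of joint rack below 0.0005 m and contact force between wedge and rack above 3 N).
At the end, for the whole second after the job is handed in: The wedge lies flat in the slot along the bay and pinches: the rack is within 0.5 mm of its datum stops and the wedge presses with more than 3 N on the rack's cheek, by itself. The mallet lies flat on the tool mat (head centre over the mat or at most 10 mm beyond its edge), all at rest (y of wedge_tip in the frame of bay between -0.004 and 0.014 m and z of wedge in the frame of bay between 0.005 and 0.014 m and angle between the x axis of wedge and the x axis of bay, either way round below 0.15 rad and x of wedge_tip in the frame of bay above 0.02 m and value of joint rack below 0.0005 m and contact force between wedge and rack above 3 N and x of mallet in the frame of toolmat between -0.14 and 0.14 m and y of mallet in the frame of toolmat between -0.08 and 0.08 m and z of mallet in the frame of toolmat below 0.012 m and angle between mallet's own z axis and vertical below 0.15 rad and linear speed of mallet below 0.01 m/s and linear speed of wedge below 0.005 m/s); the robot touches nothing.
It fails at once if the mallet bears on the wedge with more than 30 N (a hard blow) (contact force between mallet and wedge above 30 N).
It fails at once if the wedge is pressed tight by hand: fingers on it while it bears on the cheek with more than 12 N (contact force between the fingers and wedge above 0.5 N and contact force between wedge and rack above 12 N).
It fails at once if the rack is struck or shoved with more than 15 N by the robot or the mallet (contact force between any of the fingers, the arm, mallet and rack above 15 N).
It fails at once if a bystander is moved by more than 20 mm (distance of any of spacer, filter, vial_a, vial_b, bottle, jar, driver from where it was at the start of the episode above 0.02 m).
It also fails if it takes over 72 s, if anything falls off the work surface, if the arm or the gripper's body presses on something with over 40 N, if the wrist force passes 120 N, or if a joint passes its speed limit or range.

## Working session

There is one attempt and no reset: what is moved stays moved. The work goes in short steps, Python scripts to look and compute and a tool call to move; the robot and the scene stay as the last step left them, time stands still between calls to the robot, and variables do not carry over. Pictures are saved under pics/ and viewed, at most 10 in all, crops included, and the job is handed in when it is done.

Besides the shell and the picture viewer there is one more tool, called after ">>>" by a JSON object that holds its "api" and its "payload". drive_tool: Moves the arm, as the interface text tells. Its arguments: {"type":"object","properties":{"angular":{"type":"array","items":{"type":"array","items":{"type":"number"}}},"delta_pos":{"type":"array","items":{"type":"array","items":{"type":"number"}}},"gripper":{"type":"array","items":{"type":"number"}},"squeeze":{"type":"number"}},"required":["angular","delta_pos","gripper"]}

```bash
mkdir -p pics; cat > h.py <<'E'
import numpy as np, cv2
from scipy.spatial.transform import Rotation as R
from cell import telemetry, eyes, env, models
def Rc(p):
    o=np.array(p['orientation'],float)
    return o if o.shape==(3,3) else (R.from_euler('xyz',o,degrees=True).as_matrix() if o.size==3 else R.from_quat(o).as_matrix())
def ray(p,uv):
    q=cv2.undistortPoints(np.array([[uv]],float),np.array(p['mtx'],float),np.array(p['D'],float))[0,0]
    return np.array(p['origin'],float),Rc(p)@np.array([q[0],q[1],1])
def onz(p,uv,z):
    o,d=ray(p,uv); return (o+d*(z-o[2])/d[2]).round(4)
def proj(p,X):
    r=Rc(p).T; o=np.array(p['origin'],float)
    return cv2.projectPoints(np.array(X,float).reshape(-1,1,3),cv2.Rodrigues(r)[0],-r@o,np.array(p['mtx'],float),np.array(p['D'],float))[0][:,0]
def save(p,n): cv2.imwrite('pics/'+n,p['pixels'][:,:,::-1])
E
python3 - <<'E'
from h import *
print(telemetry.get_obs(), env.finger_overhang)
for c in ('top','side'):
    p=eyes.read_camera(c); save(p,c+'0.png'); print(c,p['origin'],p['orientation'],p['mtx'])
    for t in ['bay','bay_mouth','rack','cheek','wedge','wedge_tip','wedge_tail','mallet','mallet_grip','toolmat','keymat','rail_face','spacer']:
        try: print(t,[(np.round(d['centre']),round(d['p'],2), onz(p,d['centre'],.02)[:2]) for d in models.search_frame(p,t)[:3]])
        except Exception as e: print(t,e)
E
```

```text
{'time_s': 0.0, 'qpos': array([-66.62906775,  18.43913372,  -4.01469829,  83.17487711,
         1.29713144,  78.54325194,  -3.26066381]), 'joint_velocities': array([-0.0054741 , -0.01472778,  0.05604201, -0.0044177 , -0.10840372,
       -0.06242516, -0.05262654]), 'effort': array([ 1.02224032e-03, -4.91298151e+01, -4.03768541e-01, -3.12523162e+01,
       -6.40287506e-02,  4.41648276e-02,  2.24713913e-04]), 'tool_pos': array([0.24926409, 0.59971926, 0.2354608 ]), 'tool_rot': array([-1.79888100e+02,  8.25067603e-03,  1.57437796e+02]), 'force': array([-0.24936716, -0.23822411,  0.08201331]), 'wrist_torque': array([0.02219366, 0.00825826, 0.00171729]), 'grasp_force': 0.0, 'grip_width': 0.08707986142425865} 0.014
top [ 0.4751066  -0.00948667  1.14292773] [-177.78882727   -0.51402525  -89.86371219] [[478.80497355   0.         321.54144486]
 [  0.         478.80497355 243.62931122]
 [  0.           0.           1.        ]]
bay [(array([305., 190.]), 0.73, array([0.6457, 0.0196]))]
bay_mouth [(array([190., 269.]), 0.29, array([0.4588, 0.2883]))]
rack [(array([291., 170.]), 0.7, array([0.691
[... 1717 characters left out ...]
, 392.]), 0.64, array([ 0.2311, -0.3996]))]
mallet_grip [(array([254., 268.]), 0.67, array([ 0.3714, -0.0539])), (array([223., 392.]), 0.64, array([ 0.2318, -0.3996])), (array([342., 331.]), 0.61, array([ 0.4719, -0.3166]))]
toolmat [(array([332., 325.]), 0.96, array([ 0.4615, -0.2928])), (array([366., 222.]), 0.33, array([0.6997, 0.0726])), (array([251., 267.]), 0.33, array([ 0.3655, -0.0494]))]
keymat [(array([271., 206.]), 0.86, array([0.4908, 0.2288]))]
rail_face [(array([352., 238.]), 0.97, array([0.6297, 0.0054]))]
spacer [(array([259., 199.]), 0.74, array([0.472 , 0.2813])), (array([393., 252.]), 0.72, array([ 0.6966, -0.0831])), (array([462., 303.]), 0.68, array([ 0.7362, -0.307 ]))]
```

View pics/top0.png

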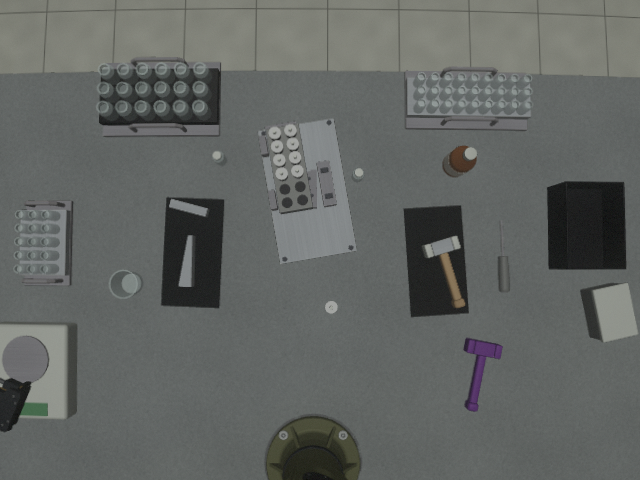

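View pics/side0.png

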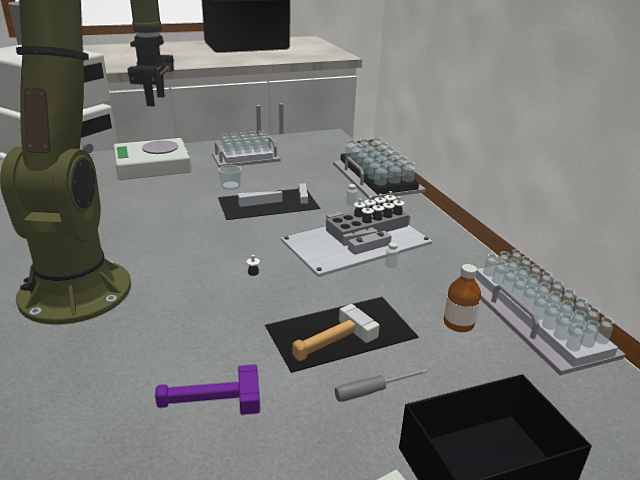

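The top view shows the wedge at (187,262) with its thin end up at row 236. The spacer, its look-alike, is at (188,208). The wooden mallet is at (442,247) on the right mat, and its purple look-alike at (482,348) is to be left alone. The bay is around (305,190), with the rack on the left of the slot and the rail at (327,184). In the side view the mallet is at (340,332), the wedge at (262,199) and the rail at (368,241).

Next I'll refine the poses by edge fitting.

```bash
cat > fit.py <<'E'
from h import *
from scipy.optimize import minimize
from scipy.ndimage import map_coordinates
def grad(p,s):
    g=cv2.GaussianBlur(cv2.cvtColor(p['pixels'],cv2.COLOR_RGB2GRAY).astype(float),(0,0),s)
    return np.hypot(cv2.Sobel(g,-1,1,0),cv2.Sobel(g,-1,0,1))
def pts(edges,n=40):
    return np.vstack([np.linspace(a,b,n) for a,b in edges]).astype(float)
def place(X,v):
    c,s=np.cos(v[2]),np.sin(v[2]); return X@np.array([[c,-s,0],[s,c,0],[0,0,1]]).T+[v[0],v[1],0]
def fit(pics,edges,v0,sig=(3,1.5,.8)):
    X=pts(edges); v=np.array(v0,float)
    for s in sig:
        G=[grad(p,s) for p in pics]
        f=lambda u:-sum(map_coordinates(g,proj(p,place(X,u*[1,1,10]))[:,::-1].T,order=1).mean() for g,p in zip(G,pics))
        d=.004*s; u0=v/[1,1,10]
        S=np.vstack([u0,u0+[d,0,0],u0+[0,d,0],u0+[0,0,.002*s]])
        v=minimize(f,u0,method='Nelder-Mead',options=dict(initial_simplex=S,xatol=1e-5,fatol=1e-4)).x*[1,1,10]
    return v,-f(v/[1,1,10])
def loop(xy,z): 
    q=[(x,y,z) for x,y in xy]; return list(zip(q,q[1:]+q[:1]))
mm=lambda e:[tuple(np.array(q)/1000. for q in s) for s in e]
PL=mm([((-115,127,10),(-115,-58,10)),((-115,-58,10),(210,-58,10)),((-115,127,10),(-20,127,10))])
RAIL=mm(loop([(0,0),(105,0),(105,-30),(0,-30)],36))
WD=mm(loop([(-60,-15),(60,-15),(60,-5),(-60,15)],32))
HD=mm(loop([(-16,-41),(16,-41),(16,41),(-16,41)],36)+[((-16,-10,31),(-125,-10,31)),((-16,10,31),(-125,10,31))])
E
python3 - <<'E'
from fit import *
T=eyes.read_camera('top');S=eyes.read_camera('side')
a=onz(T,(282,262),.01);b=onz(T,(356,249),.01);yaw=np.arctan2(*(a-b)[:2][::-1])-np.pi/2
c=(a+b)/2; o=c[:2]-R.from_euler('z',yaw).as_matrix()[:2,:2]@[-.115,.0345]
for nm,E,v0 in [('bay',PL,[*o,yaw]),('wedge',WD,[*onz(T,(187,262),.032)[:2],0.05]),('mallet',HD,[*onz(T,(441,247),.036)[:2],.25])]:
    for k,P in (('T',[T]),('S',[S]),('TS',[T,S])):
        v,f=fit(P,E,v0); print(nm,k,v.round(4),round(np.degrees(v[2]),2),round(f,1))
    if nm=='bay': B=v; 
    im=T['pixels'].copy()
    if nm=='bay': ims=[T['pixels'].copy(),S['pixels'].copy()]
    for p,i in zip((T,S),ims):
        for q in proj(p,place(pts(E,30),v)): cv2.circle(i,tuple(int(round(x)) for x in q),0,(255,0,0),-1)
for k,P in (('T',[T]),('S',[S]),('TS',[T,S])):
    v,f=fit(P,RAIL,B,(1.5,.8)); print('rail',k,v.round(4),'in bay',(R.from_euler('z',-B[2]).as_matrix()[:2,:2]@(v-B)[:2]).round(4),np.degrees(v[2]-B[2]),f)
for nm in ('toolmat','keymat'):
    d=models.cut_out(T,nm)[0]; m=(d['pixels']).astype(np.uint8); r=cv2.minAreaRect(cv2.findNonZero(m)); print(nm,r,onz(T,r[0],.004))
a=cv2.resize(ims[0][110:310,150:480],None,fx=2.4,fy=2.4,interpolation=2)
cv2.imwrite('pics/fit.png',a[:,:,::-1])
E
```

```text
bay T [ 0.6075 -0.0255  0.1805] 10.34 89.7
bay S [ 0.6064 -0.0286  0.1784] 10.22 220.8
bay TS [ 0.6066 -0.0269  0.178 ] 10.2 294.6
wedge T [ 0.4774  0.2985 -0.0108] -0.62 242.8
wedge S [ 0.4767  0.2963 -0.0127] -0.73 251.6
wedge TS [ 0.4774  0.298  -0.0131] -0.75 486.7
mallet T [ 0.5126 -0.2997  0.2908] 16.66 224.7
mallet S [ 0.5117 -0.3036  0.3044] 17.44 289.2
mallet TS [ 0.512  -0.3018  0.3075] 17.62 453.0
rail T [ 0.6022 -0.0232  0.1789] in bay [-0.0037  0.0045] 0.05550505243383325 74.32841704160072
rail S [ 0.6057 -0.027   0.1772] in bay [-0.0009  0.0002] -0.041089771500959854 195.25656843462255
rail TS [ 0.6044 -0.0263  0.1703] in bay [-0.002  0.001] -0.4375577785180324 247.29043103597465
toolmat ((435.68878173828125, 260.48699951171875), (109.15450286865234, 57.72494888305664), 86.05481719970703) [ 0.4795 -0.2926  0.004 ]
keymat ((191.6458740234375, 252.08230590820312), (59.126136779785156, 109.66301727294922), 2.862405300140381) [0.4981 0.29   0.004 ]
```

View pics/fit.png

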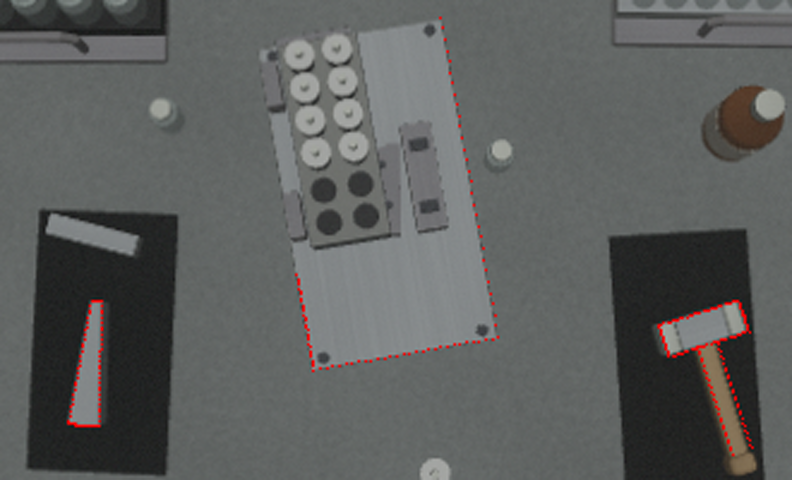

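The overlay shows the fits lying on the plate, the wedge (crop 88,365) and the mallet head (crop 703,327). The choices are confirmed: the wedge is the tapered piece and the mallet is the wooden one. Next I'll work out the moves.

```bash
cat > go.py <<'E'
from h import *
import sys
def go(x,y,z,yaw):
    s=telemetry.get_obs(); rr=s['tool_rot']; t=np.array([x,y,z])-s['tool_pos']
    a=-((yaw-rr[2]+180)%360-180)
    Rt=R.from_euler('xyz',[180,0,yaw],degrees=True)
    print('t',round(s['time_s'],2),'now',s['tool_pos'].round(4),rr.round(2),'F',s['force'].round(1),'w',round(s['grip_width'],4),round(float(s['grasp_force']),1))
    print('turn about tool z rad',round(np.radians(a),4),'then tool shift cm',(Rt.inv().apply(t)*100).round(2))
def bay(X,Y,B=(.6067,-.0268,np.radians(10.25))):
    c,s=np.cos(B[2]),np.sin(B[2]); return B[0]+c*X-s*Y, B[1]+s*X+c*Y
if __name__=='__main__': 
    a=[float(v) for v in sys.argv[2:]]
    go(*(bay(a[0],a[1]) if sys.argv[1]=='b' else a[:2]),a[2],a[3])
E
python3 go.py w 0.4424 0.2965 0.120 179.25
```

```text
t 1.6 now [0.2495 0.6003 0.2366] [180.     0.   157.44] F [-0.4 -1.1  0.3] w 0.0872 0.0
turn about tool z rad -0.3807 then tool shift cm [-19.69 -30.12  11.66]
```

>>> {"api": "drive_tool", "payload": {"angular": [[0,0,-0.127],[0,0,-0.127],[0,0,-0.127],[0,0,0],[0,0,0],[0,0,0],[0,0,0],[0,0,0],[0,0,0],[0,0,0],[0,0,0],[0,0,0],[0,0,0],[0,0,0]], "delta_pos": [[0,0,0],[0,0,0],[0,0,0],[-1.97,-3.01,1.0],[-1.97,-3.01,1.0],[-1.97,-3.01,1.0],[-1.97,-3.01,1.0],[-1.97,-3.01,1.0],[-1.97,-3.01,1.0],[-1.97,-3.01,1.0],[-1.97,-3.01,1.0],[-1.97,-3.01,1.0],[-1.97,-3.01,1.0],[0,0,1.6]], "gripper": [6,6,6,6,6,6,6,6,6,6,6,6,6,6], "squeeze": 15}}

```text
time_s: 3.0
tool_pos: [0.4468, 0.2914, 0.1212]
tool_rot: [-179.9, 0.2, 178.8]
force: [-0.3, -0.2, 0.1]
grip_width: 0.06
grasp_force: 0.0
```

```bash
python3 go.py w 0.4424 0.2965 0.022 179.25
```

```text
t 3.0 now [0.4468 0.2914 0.1212] [-179.94    0.2   178.78] F [-0.3 -0.2  0.1] w 0.06 0.0
turn about tool z rad -0.0082 then tool shift cm [0.44 0.5  9.92]
```

>>> {"api": "drive_tool", "payload": {"angular": [[0,0,-0.008],[0,0,0],[0,0,0],[0,0,0],[0,0,0],[0,0,0]], "delta_pos": [[0.4,0.5,0],[0,0,2.5],[0,0,2.5],[0,0,2.0],[0,0,0.5],[0,0,0]], "gripper": [6,6,6,6,6,6]}}

```text
time_s: 3.6
tool_pos: [0.4378, 0.3028, 0.0455]
tool_rot: [-180.0, -0.1, 179.8]
force: [-0.2, -0.2, 0.2]
grip_width: 0.0601
grasp_force: 0.0
```

```bash
python3 go.py w 0.4424 0.2965 0.022 179.25
```

```text
t 3.6 now [0.4378 0.3028 0.0455] [-1.7999e+02 -5.0000e-02  1.7984e+02] F [-0.2 -0.2  0.2] w 0.0601 0.0
turn about tool z rad 0.0103 then tool shift cm [-0.47 -0.63  2.35]
```

>>> {"api": "drive_tool", "payload": {"angular": [[0,0,0.01],[0,0,0],[0,0,0],[0,0,0]], "delta_pos": [[-0.45,-0.6,1.0],[0,0,0],[0,0,0],[0,0,0]], "gripper": [6,6,6,6]}}

```text
time_s: 4.0
tool_pos: [0.4435, 0.296, 0.0361]
tool_rot: [180.0, 0.0, 179.1]
force: [-0.3, 0.3, 0.4]
grip_width: 0.0598
grasp_force: 0.0
```

```bash
python3 go.py w 0.4424 0.2965 0.022 179.25
```

```text
t 4.0 now [0.4435 0.296  0.0361] [1.7996e+02 4.0000e-02 1.7914e+02] F [-0.3  0.3  0.4] w 0.0598 0.0
turn about tool z rad -0.002 then tool shift cm [0.11 0.05 1.41]
```

>>> {"api": "drive_tool", "payload": {"angular": [[0,0,0],[0,0,0],[0,0,0],[0,0,0],[0,0,0],[0,0,0],[0,0,0],[0,0,0],[0,0,0],[0,0,0]], "delta_pos": [[0.1,0,0.8],[0,0,0.7],[0,0,0],[0,0,0],[0,0,0],[0,0,0],[0,0,0],[0,0,0],[0,0,0],[0,0,0]], "gripper": [6,6,6,4,2,2,2,2,2,2]}}

```text
time_s: 5.0
tool_pos: [0.4422, 0.296, 0.0208]
tool_rot: [180.0, 0.0, 179.2]
force: [-0.6, 0.6, 0.2]
grip_width: 0.0269
grasp_force: 14.9
```

```bash
python3 go.py b -0.13 0.0 0.13 190.25; python3 -c "
from go import *;print(bay(-.13,0))"
```

```text
t 5.0 now [0.4422 0.296  0.0208] [1.7998e+02 1.0000e-02 1.7916e+02] F [-0.6  0.6  0.2] w 0.0269 14.9
turn about tool z rad -0.1936 then tool shift cm [  2.55 -34.69 -10.92]
(np.float64(0.4787747093059822), np.float64(-0.049932660911599425))
```

```bash
python3 go.py b -0.135 0.0165 0.09 190.25
```

```text
t 5.0 now [0.4422 0.296  0.0208] [1.7998e+02 1.0000e-02 1.7916e+02] F [-0.6  0.6  0.2] w 0.0269 14.9
turn about tool z rad -0.1936 then tool shift cm [  3.05 -33.04  -6.92]
```

>>> {"api": "drive_tool", "payload": {"angular": [[0,0,0],[0,0,0],[0,0,0],[0,0,-0.065],[0,0,-0.065],[0,0,-0.064],[0,0,0],[0,0,0],[0,0,0],[0,0,0],[0,0,0],[0,0,0],[0,0,0],[0,0,0],[0,0,0],[0,0,0],[0,0,0],[0,0,0],[0,0,0],[0,0,0]], "delta_pos": [[0,0,-2],[0,0,-3],[0,0,-3.4],[0,0,0],[0,0,0],[0,0,0],[0.3,-3.3,0],[0.3,-3.3,0],[0.3,-3.3,0],[0.3,-3.3,0],[0.3,-3.3,0],[0.3,-3.3,0],[0.3,-3.3,0],[0.3,-3.3,0],[0.3,-3.3,0],[0.35,-3.3,0],[0,0,1.5],[0,0,0],[0,0,0],[0,0,0]], "gripper": [2,2,2,2,2,2,2,2,2,2,2,2,2,2,2,2,2,2,2,2]}}

```text
time_s: 7.0
tool_pos: [0.471, -0.0334, 0.0898]
tool_rot: [180.0, 0.0, -169.6]
force: [-0.3, 0.2, -2.0]
grip_width: 0.027
grasp_force: 14.9
```

```bash
python3 go.py b -0.135 0.0165 0.05 190.25; python3 - <<'E'
from h import *
T=eyes.read_camera('top');S=eyes.read_camera('side')
a=cv2.resize(T['pixels'][140:260,265:365],None,fx=4,fy=4,interpolation=2)
b=cv2.resize(S['pixels'][185:305,300:400],None,fx=4,fy=4,interpolation=2)
cv2.imwrite('pics/hover.png',np.hstack([a,b])[:,:,::-1])
E
```

```text
t 7.0 now [ 0.471  -0.0334  0.0898] [ 1.7999e+02  1.0000e-02 -1.6963e+02] F [-0.3  0.2 -2. ] w 0.027 14.9
turn about tool z rad 0.0021 then tool shift cm [ 0.03 -0.12  3.98]
```

View pics/hover.png

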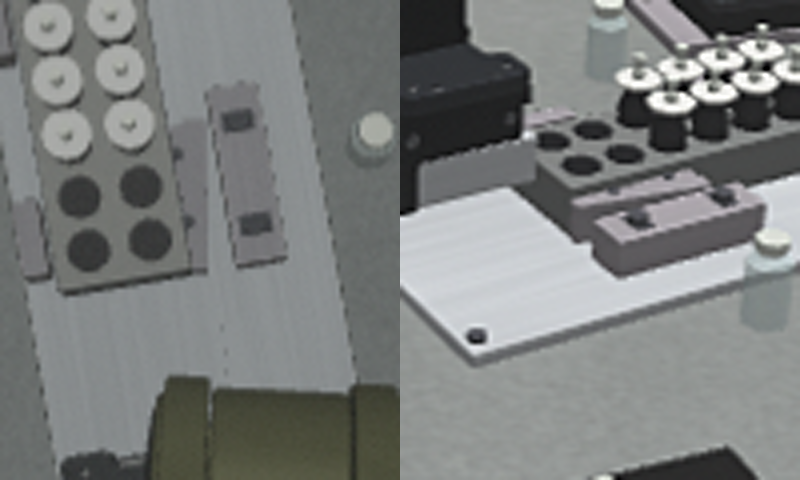

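The top part of the crop shows the slot mouth between the cheek corner (208,270) and the rail corner (237,265). The arm hides the wedge. In the side part the wedge hangs just before the mouth at about (475,170).

```bash
python3 - <<'E'
from fit import *
from go import bay
T=eyes.read_camera('top');S=eyes.read_camera('side')
B=np.array([.6067,-.0268,np.radians(10.25)])
def tobay(P): return (R.from_euler('z',-B[2]).as_matrix()[:2,:2]@(np.array(P)[:2]-B[:2])*1000).round(1)
for n,c in [('cheek mouth',(208,270)),('rail mouth',(237,265)),('rail far',(207,84)),('rail R mouth',(287,258))]:
    print(n,tobay(onz(T,(265+c[0]/4,140+c[1]/4),.036)))
# rail: x fixed, scan bay y for each cam, long edges only
for P,k in ((T,'T'),(S,'S')):
    g=grad(P,.8)
    for nm,y0,e in (('slot edge',0,36),('outer edge',-30,36),('cheek',22,36)):
        r=[]
        for dy in np.arange(-6,6.1,.5):
            X=np.linspace([5,y0+dy,e],[100 if y0<10 else 84,(y0+dy) if y0<10 else y0+dy-14,e],60)/1000
            r.append(map_coordinates(g,proj(P,place(X,B))[:,::-1].T,order=1).mean())
        print(k,nm,np.round(r).astype(int))
# wedge in hand in side image
s=telemetry.get_obs();print(s['tool_pos'])
o=s['tool_pos'];
v,f=fit([S],[(a+[0,0,s['tool_pos'][2]-.0208],b+[0,0,s['tool_pos'][2]-.0208]) for a,b in WD][:3:2]+[(np.array([-.02,-.015,.073]),np.array([.06,-.015,.073])),(np.array([-.02,-.015,.101]),np.array([.06,-.015,.101]))],[*bay(-.1,.018),B[2]],(1.5,.8))
print('wedge',tobay(v),np.degrees(v[2]),f)
E
```

```text
cheek mouth [-1.6 18.8]
rail mouth [-1.7  1.7]
rail far [105.8   0.3]
rail R mouth [ -2.7 -27.6]
T slot edge [46 48 49 49 49 49 47 45 42 39 35 32 29 29 30 33 38 45 53 61 68 73 74 71
 64]
T outer edge [ 4  5  6  8 10 13 17 21 26 32 39 46 52 57 60 63 64 64 62 60 56 52 50 49
 49]
T cheek [41 46 50 54 56 57 58 59 60 53 47 41 34 29 26 24 22 19 20 21 23 25 27 27
 27]
S slot edge [126 129 133 137 142 147 152 157 162 165 167 168 166 164 159 153 147 139
 131 124 117 112 108 106 105]
S outer edge [ 88  99 111 124 138 152 166 179 191 201 209 215 217 217 214 208 200 191
 180 169 159 149 139 131 125]
S cheek [160 168 174 179 182 184 183 181 176 169 160 151 140 130 121 114 108 103
 102 103 107 113 120 129 137]
[ 0.47120843 -0.0337535   0.08994341]
wedge [-101.6   18.3] 10.146391342643929 207.98433469975072
```

>>> {"api": "drive_tool", "payload": {"angular": [[0,0,0],[0,0,0],[0,0,0],[0,0,0],[0,0,0],[0,0,0],[0,0,0],[0,0,0],[0,0,0],[0,0,0],[0,0,0]], "delta_pos": [[0,-0.05,2.5],[0,0,2.5],[0,0,1.2],[0,0,0],[-1.5,0,0],[-1.5,0,0],[-1.5,0,0],[-1.5,0,0],[-1.0,0,0],[0,0,0],[0,0,0]], "gripper": [2,2,2,2,2,2,2,2,2,2,2]}}

```text
time_s: 8.3
tool_pos: [0.5402, -0.0228, 0.028]
tool_rot: [-180.0, 0.0, -169.8]
force: [1.5, -2.2, -1.3]
grip_width: 0.027
grasp_force: 15.3
```

```bash
python3 go.py b -0.065 0.0165 0.027 190.25; python3 - <<'E'
from h import *
S=eyes.read_camera('side');T=eyes.read_camera('top')
b=cv2.resize(S['pixels'][185:285,300:400],None,fx=4,fy=4,interpolation=2)
a=cv2.resize(T['pixels'][140:240,265:365],None,fx=4,fy=4,interpolation=2)
cv2.imwrite('pics/ins.png',np.hstack([a,b])[:,:,::-1])
E
```

```text
t 8.3 now [ 0.5402 -0.0228  0.028 ] [-1.7998e+02  5.0000e-02 -1.6977e+02] F [ 1.5 -2.2 -1.3] w 0.027 15.3
turn about tool z rad -0.0003 then tool shift cm [0.02 0.08 0.1 ]
```

View pics/ins.png

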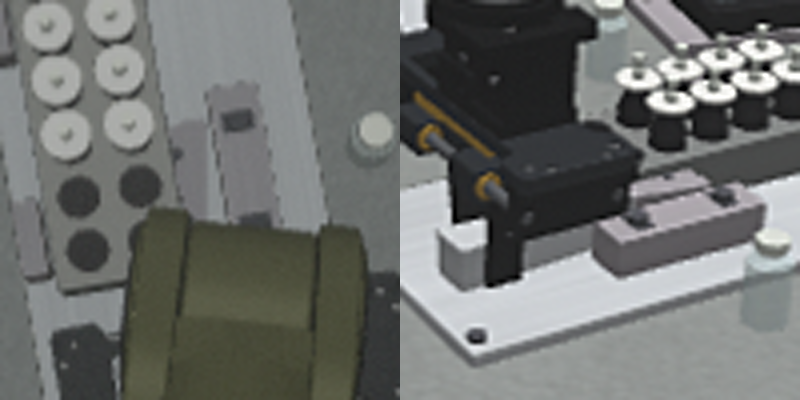

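The crop shows the wedge (side part, about 500,255) entering the slot between cheek and rail, flat just above the plate. Contact is light, so I'll lower the last millimetre, let go and rise.

>>> {"api": "drive_tool", "payload": {"angular": [[0,0,0],[0,0,0],[0,0,0],[0,0,0],[0,0,0],[0,0,0],[0,0,0],[0,0,0],[0,0,0],[0,0,0]], "delta_pos": [[0,0,0.1],[0,0,0],[0,0,0],[0,0,0],[0,0,0],[0,0,0],[0,0,-2],[0,0,-4],[0,0,-4],[0,0,-4]], "gripper": [2,2,3.3,4,5,5,5,5,5,5]}}

```text
time_s: 9.4
tool_pos: [0.5396, -0.0222, 0.1679]
tool_rot: [180.0, -0.0, -169.7]
force: [1.4, 0.8, 0.2]
grip_width: 0.0502
grasp_force: 0.0
```

```bash
python3 -c "
from go import *
import numpy as np
M=(.512,-.3015);y=np.radians(16.7)
print(M[0]-.042*np.cos(y),M[1]-.042*np.sin(y))
go(M[0]-.042*np.cos(y),M[1]-.042*np.sin(y),.12,16.7)"
```

```text
0.47177145521649677 -0.3135691418336879
t 9.4 now [ 0.5396 -0.0222  0.1679] [ 1.7999e+02 -2.0000e-02 -1.6972e+02] F [1.4 0.8 0.2] w 0.0502 0.0
turn about tool z rad 3.0296 then tool shift cm [-14.86  25.96   4.79]
```

>>> {"api": "drive_tool", "payload": {"angular": [[0,0,0],[0,0,0],[0,0,0],[0,0,0],[0,0,0],[0,0,0],[0,0,0],[0,0,0],[0,0,0.149],[0,0,0.149],[0,0,0.149],[0,0,0.149],[0,0,0.149],[0,0,0.149],[0,0,0.149],[0,0,0.149],[0,0,0.149],[0,0,0.149],[0,0,0.149],[0,0,0.149]], "delta_pos": [[1.48,-3.43,0],[1.48,-3.43,0],[1.48,-3.43,0],[1.48,-3.43,0],[1.48,-3.43,0],[1.48,-3.43,0],[1.48,-3.43,0],[1.48,-3.43,0],[0,0,0],[0,0,0],[0,0,0],[0,0,0],[0,0,0],[0,0,0],[0,0,0],[0,0,0],[0,0,0],[0,0,0],[0,0,0],[0,0,0]], "gripper": [5,5,5,5,5,5,5,5,5,5,5,5,5,5,5,5,5,5,5,5], "squeeze": 50}}

```text
time_s: 11.4
tool_pos: [0.4724, -0.3132, 0.1664]
tool_rot: [-180.0, -0.0, 87.5]
force: [0.7, -0.9, -0.1]
grip_width: 0.0502
grasp_force: 0.0
```

>>> {"api": "drive_tool", "payload": {"angular": [[0,0,0.149],[0,0,0.149],[0,0,0.149],[0,0,0.149],[0,0,0.149],[0,0,0.149],[0,0,0.149],[0,0,0.149],[0,0,0.05],[0,0,0],[0,0,0]], "delta_pos": [[0,0,0],[0,0,0],[0,0,1],[0,0,1],[0,0,1],[0,0,1],[0,0,1],[0,0,0],[0,0,0],[0,0,0],[0,0,0]], "gripper": [5,5,5,5,5,5,5,5,5,5,5]}}

```text
time_s: 12.5
tool_pos: [0.4724, -0.3132, 0.1165]
tool_rot: [-180.0, -0.0, 16.8]
force: [0.5, 0.6, -0.3]
grip_width: 0.0498
grasp_force: 0.0
```

```bash
python3 go.py w 0.4718 -0.3136 0.024 16.7
python3 - <<'E'
from fit import *
T=eyes.read_camera('top');S=eyes.read_camera('side')
B=np.array([.6067,-.0268,np.radians(10.25)])
from go import bay
W=mm(loop([(-60,-15),(60,-15),(60,-5),(-60,15)],38)[:1]+loop([(-60,-15),(60,-15),(60,-5),(-60,15)],38)[2:])
for k,P in (('T',[T]),('S',[S]),('TS',[T,S])):
    v,f=fit(P,W,[*bay(-.032,.018),B[2]],(1.5,.8))
    print(k,(R.from_euler('z',-B[2]).as_matrix()[:2,:2]@(v-B)[:2]*1000).round(1),np.degrees(v[2]).round(2),f)
a=cv2.resize(T['pixels'][140:260,265:365],None,fx=4,fy=4,interpolation=2)
b=cv2.resize(S['pixels'][185:305,300:400],None,fx=4,fy=4,interpolation=2)
cv2.imwrite('pics/started.png',np.hstack([a,b])[:,:,::-1])
E
```

```text
t 12.5 now [ 0.4724 -0.3132  0.1165] [-179.99   -0.     16.77] F [ 0.5  0.6 -0.3] w 0.0498 0.0
turn about tool z rad 0.0012 then tool shift cm [-0.07  0.02  9.25]
T [-32.6  19.1] 11.65 31.919786751804782
S [-56.2  10.5] -15.89 243.23109251947506
TS [-53.8  29.4] 12.55 228.09269874255972
```

View pics/started.png

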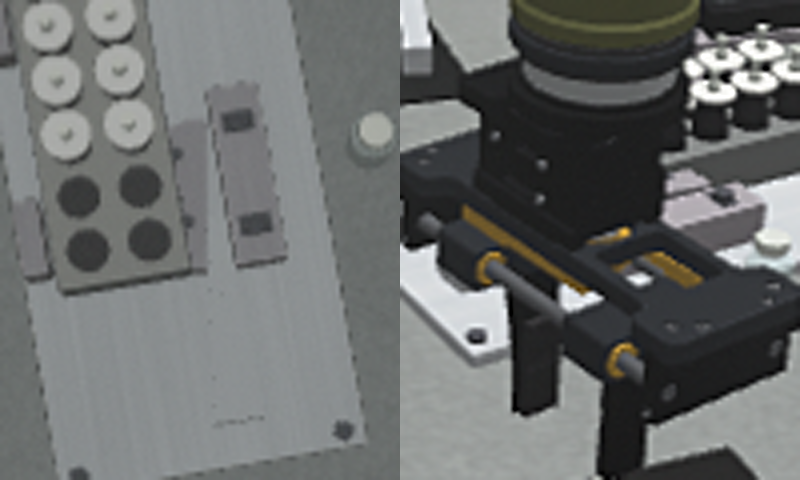

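In the top part of the crop the wedge's tail edge runs from (213,425) to (265,417). The tail is about 92 mm out, so the tip is about 28 mm in: started. The gripper is now above the mallet handle.

>>> {"api": "drive_tool", "payload": {"angular": [[0,0,0],[0,0,0],[0,0,0],[0,0,0],[0,0,0],[0,0,0],[0,0,0],[0,0,0],[0,0,0],[0,0,0],[0,0,0]], "delta_pos": [[0,0,3],[0,0,3],[0,0,2],[0,0,1.6],[0,0,0],[0,0,0],[0,0,0],[0,0,0],[0,0,0],[0,0,0],[0,0,0]], "gripper": [5,5,5,5,5,3.5,2,1,1,1,1], "squeeze": 50}}

```text
time_s: 13.7
tool_pos: [0.4724, -0.3133, 0.0207]
tool_rot: [-180.0, -0.0, 16.7]
force: [-0.7, 0.3, 2.3]
grip_width: 0.0196
grasp_force: 50.0
```

```bash
python3 - <<'E'
from fit import *
from go import bay,go
T=eyes.read_camera('top')
print(onz(T,(265+239/4,140+421/4),.038))
B=np.array([.6067,-.0268,np.radians(10.25)])
print((R.from_euler('z',-B[2]).as_matrix()[:2,:2]@(onz(T,(265+239/4,140+421/4),.038)-[*B[:2],0])[:2]*1000))
v,f=fit([T],HD[:4],[.512,-.3015,.29],(1.5,.8));print(v,np.degrees(v[2]))
go(*bay(-.093-.041-.03,.016-.042),.10,100.25)
E
```

```text
[ 0.5141 -0.0267  0.038 ]
[-91.10437425  16.57597638]
[ 0.5130155  -0.30012096  0.31051841] 17.791394309864934
t 13.75 now [ 0.4725 -0.3133  0.0208] [-1.7999e+02 -3.0000e-02  1.6680e+01] F [0.5 0.9 1.8] w 0.02 50.0
turn about tool z rad -1.4586 then tool shift cm [23.21  1.9  -7.92]
```

```bash
python3 -c "
from go import *
x,y=bay(-.152,-.026);print(x,y);go(x,y,.10,16.7)"
```

```text
0.4617523461400837 -0.07943247705082751
t 13.75 now [ 0.4725 -0.3133  0.0208] [-1.7999e+02 -3.0000e-02  1.6680e+01] F [0.5 0.9 1.8] w 0.02 50.0
turn about tool z rad -0.0004 then tool shift cm [  5.69 -22.71  -7.92]
```

>>> {"api": "drive_tool", "payload": {"angular": [[0,0,0],[0,0,0],[0,0,0],[0,0,-0.146],[0,0,-0.146],[0,0,-0.146],[0,0,-0.146],[0,0,-0.146],[0,0,-0.146],[0,0,-0.146],[0,0,-0.146],[0,0,-0.146],[0,0,-0.145],[0,0,0],[0,0,0],[0,0,0]], "delta_pos": [[0,0,-2],[0,0,-3],[0,0,-3],[0,0,0],[0,0,0],[0,0,0],[0,0,0],[0,0,0],[0,0,0],[0,0,0],[0,0,0],[0,0,0],[0,0,0],[0,0,0],[0,0,0],[0,0,0]], "gripper": [1,1,1,1,1,1,1,1,1,1,1,1,1,1,1,1]}}

```text
time_s: 15.35
tool_pos: [0.4721, -0.3134, 0.1003]
tool_rot: [-180.0, -0.0, 100.1]
force: [-0.3, 0.2, -2.8]
grip_width: 0.02
grasp_force: 50.0
```

```bash
python3 go.py b -0.152 -0.026 0.10 100.25
```

```text
t 15.35 now [ 0.4721 -0.3134  0.1003] [-1.7998e+02 -1.0000e-02  1.0011e+02] F [-0.3  0.2 -2.8] w 0.02 50.0
turn about tool z rad -0.0024 then tool shift cm [23.21  3.14  0.03]
```

>>> {"api": "drive_tool", "payload": {"angular": [[0,0,0],[0,0,0],[0,0,0],[0,0,0],[0,0,0],[0,0,0],[0,0,0],[0,0,0],[0,0,0],[0,0,0],[0,0,0],[0,0,0],[0,0,0]], "delta_pos": [[2.9,0.39,0],[2.9,0.39,0],[2.9,0.39,0],[2.9,0.39,0],[2.9,0.39,0],[2.9,0.39,0],[2.9,0.39,0],[2.9,0.39,0],[0,0,2.5],[0,0,2.5],[0,0,1.5],[0,0,0],[0,0,0]], "gripper": [1,1,1,1,1,1,1,1,1,1,1,1,1]}}

```text
time_s: 16.65
tool_pos: [0.4618, -0.0798, 0.0358]
tool_rot: [-180.0, 0.0, 100.2]
force: [1.4, -0.5, -2.2]
grip_width: 0.0201
grasp_force: 50.0
```

```bash
python3 go.py b -0.152 -0.026 0.031 100.25; python3 - <<'E'
from h import *
T=eyes.read_camera('top');S=eyes.read_camera('side')
a=cv2.resize(T['pixels'][180:280,275:375],None,fx=4,fy=4,interpolation=2)
b=cv2.resize(S['pixels'][205:305,270:370],None,fx=4,fy=4,interpolation=2)
cv2.imwrite('pics/strike.png',np.hstack([a,b])[:,:,::-1])
E
```

```text
t 16.65 now [ 0.4618 -0.0798  0.0358] [-1.7999e+02  2.0000e-02  1.0019e+02] F [ 1.4 -0.5 -2.2] w 0.0201 50.0
turn about tool z rad -0.0011 then tool shift cm [0.04 0.   0.48]
```

View pics/strike.png

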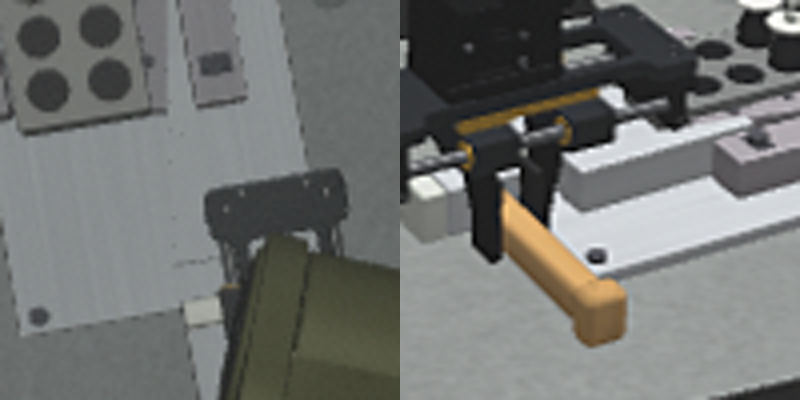

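The top part of the crop shows the white mallet face (205,300) squarely behind the wedge's tail edge (row 265), with about 19 mm of gap. I'll lower it a bit and approach slowly.

>>> {"api": "drive_tool", "payload": {"angular": [[0,0,0],[0,0,0],[0,0,0],[0,0,0],[0,0,0],[0,0,0]], "delta_pos": [[0,0,0.4],[0,0.8,0],[0,0.6,0],[0,0.2,0],[0,0.2,0],[0,0.2,0]], "gripper": [1,1,1,1,1,1]}}

```text
time_s: 17.35
tool_pos: [0.4815, -0.076, 0.0315]
tool_rot: [-180.0, 0.0, 100.3]
force: [0.1, -0.9, -2.0]
grip_width: 0.0196
grasp_force: 50.0
```

>>> {"api": "drive_tool", "payload": {"angular": [[0,0,0],[0,0,0],[0,0,0]], "delta_pos": [[0,0.2,0],[0,0.2,0],[0,0.2,0]], "gripper": [1,1,1]}}

```text
time_s: 17.65
tool_pos: [0.487, -0.0749, 0.0314]
tool_rot: [-180.0, -0.0, 100.3]
force: [-0.8, 0.1, -2.8]
grip_width: 0.0195
grasp_force: 50.0
```

>>> {"api": "drive_tool", "payload": {"angular": [[0,0,0],[0,0,0],[0,0,0],[0,0,0],[0,0,0],[0,0,0],[0,0,0]], "delta_pos": [[0,-0.4,0],[0,-0.2,0],[0,0,0],[0,0.3,0],[0,0.3,0],[0,0.3,0],[0,0.3,0]], "gripper": [1,1,1,1,1,1,1]}}

```text
time_s: 18.35
tool_pos: [0.4932, -0.0738, 0.0315]
tool_rot: [-180.0, -0.0, 100.3]
force: [-0.6, -1.2, -2.7]
grip_width: 0.0198
grasp_force: 50.0
```

>>> {"api": "drive_tool", "payload": {"angular": [[0,0,0],[0,0,0],[0,0,0],[0,0,0],[0,0,0],[0,0,0],[0,0,0]], "delta_pos": [[0,-0.4,0],[0,-0.2,0],[0,0,0],[0,0.3,0],[0,0.3,0],[0,0.3,0],[0,0.3,0]], "gripper": [1,1,1,1,1,1,1]}}

```text
time_s: 19.05
tool_pos: [0.4976, -0.0728, 0.031]
tool_rot: [-179.8, -0.1, 100.3]
force: [-4.9, -0.4, -1.1]
grip_width: 0.02
grasp_force: 50.0
```

```bash
python3 go.py b -0.091 -0.026 0.031 100.25
```

```text
t 19.05 now [ 0.4976 -0.0728  0.031 ] [-1.7979e+02 -5.0000e-02  1.0028e+02] F [-4.9 -0.4 -1.1] w 0.02 50.0
turn about tool z rad 0.0005 then tool shift cm [-0.02  2.45 -0.  ]
```

>>> {"api": "drive_tool", "payload": {"angular": [[0,0,0],[0,0,0],[0,0,0],[0,0,0],[0,0,0],[0,0,0],[0,0,0]], "delta_pos": [[0,-0.4,0],[0,-0.2,0],[0,0,0],[0,0.3,0],[0,0.3,0],[0,0.3,0],[0,0.2,0]], "gripper": [1,1,1,1,1,1,1]}}

```text
time_s: 19.75
tool_pos: [0.5033, -0.0721, 0.0312]
tool_rot: [-179.9, -0.0, 100.3]
force: [-4.5, -1.0, -1.4]
grip_width: 0.0197
grasp_force: 50.0
```

>>> {"api": "drive_tool", "payload": {"angular": [[0,0,0],[0,0,0],[0,0,0],[0,0,0],[0,0,0],[0,0,0],[0,0,0]], "delta_pos": [[0,-0.4,0],[0,-0.2,0],[0,0,0],[0,0.3,0],[0,0.3,0],[0,0.3,0],[0,0.1,0]], "gripper": [1,1,1,1,1,1,1]}}

```text
time_s: 20.45
tool_pos: [0.5073, -0.0714, 0.0312]
tool_rot: [-179.9, -0.0, 100.3]
force: [-4.0, -1.0, -1.2]
grip_width: 0.0197
grasp_force: 50.0
```

>>> {"api": "drive_tool", "payload": {"angular": [[0,0,0],[0,0,0],[0,0,0],[0,0,0],[0,0,0],[0,0,0],[0,0,0]], "delta_pos": [[0,-0.4,0],[0,-0.2,0],[0,0,0],[0,0.3,0],[0,0.3,0],[0,0.3,0],[0,0.1,0]], "gripper": [1,1,1,1,1,1,1]}}

```text
time_s: 21.15
tool_pos: [0.5112, -0.0707, 0.0312]
tool_rot: [-179.9, -0.0, 100.3]
force: [-4.9, -1.4, -0.6]
grip_width: 0.0199
grasp_force: 50.0
```

>>> {"api": "drive_tool", "payload": {"angular": [[0,0,0],[0,0,0],[0,0,0],[0,0,0],[0,0,0],[0,0,0],[0,0,0]], "delta_pos": [[0,-0.4,0],[0,-0.2,0],[0,0,0],[0,0.3,0],[0,0.3,0],[0,0.2,0],[0,0.2,0]], "gripper": [1,1,1,1,1,1,1]}}

```text
time_s: 21.85
tool_pos: [0.5135, -0.0703, 0.0308]
tool_rot: [-179.7, -0.0, 100.3]
force: [-9.5, -1.7, 2.1]
grip_width: 0.0195
grasp_force: 50.0
```

>>> {"api": "drive_tool", "payload": {"angular": [[0,0,0],[0,0,0],[0,0,0],[0,0,0],[0,0,0],[0,0,0],[0,0,0]], "delta_pos": [[0,-0.4,0],[0,-0.2,0],[0,0,0],[0,0.3,0],[0,0.3,0],[0,0.2,0],[0,0.2,0]], "gripper": [1,1,1,1,1,1,1]}}

```text
time_s: 22.55
tool_pos: [0.5138, -0.0704, 0.0299]
tool_rot: [-179.2, -0.1, 100.3]
force: [-17.0, -4.5, 4.3]
grip_width: 0.0195
grasp_force: 50.2
```

>>> {"api": "drive_tool", "payload": {"angular": [[0,0,0],[0,0,0],[0,0,0],[0,0,0],[0,0,0],[0,0,0],[0,0,0]], "delta_pos": [[0,-0.4,0],[0,-0.2,0],[0,0,0],[0,0.3,0],[0,0.3,0],[0,0.2,0],[0,0.1,0]], "gripper": [1,1,1,1,1,1,1]}}

```text
time_s: 23.25
tool_pos: [0.5141, -0.0707, 0.0295]
tool_rot: [-178.9, -0.1, 100.3]
force: [-22.6, -5.8, 7.4]
grip_width: 0.0198
grasp_force: 50.4
```

Home: the tap stops at about 23 N with no further advance. I'll draw back, lift and take a quick look.

>>> {"api": "drive_tool", "payload": {"angular": [[0,0,0],[0,0,0],[0,0,0],[0,0,0],[0,0,0],[0,0,0],[0,0,0],[0,0,0]], "delta_pos": [[0,-0.8,0],[0,-1.5,0],[0,-1.0,0],[0,0,-2.5],[0,0,-2.5],[0,0,-2.0],[0,0,0],[0,0,0]], "gripper": [1,1,1,1,1,1,1,1]}}

```text
time_s: 24.05
tool_pos: [0.4909, -0.0741, 0.1017]
tool_rot: [179.9, -0.0, 100.3]
force: [-0.8, 1.0, -2.5]
grip_width: 0.0197
grasp_force: 50.0
```

```bash
python3 go.py w 0.4724 -0.3133 0.100 100.2
```

```text
t 24.05 now [ 0.4909 -0.0741  0.1017] [ 1.7988e+02 -2.0000e-02  1.0028e+02] F [-0.8  1.  -2.5] w 0.0197 50.0
turn about tool z rad 0.0014 then tool shift cm [-23.21  -6.05   0.17]
```

>>> {"api": "drive_tool", "payload": {"angular": [[0,0,0],[0,0,0],[0,0,0],[0,0,0],[0,0,0],[0,0,0],[0,0,0],[0,0,0],[0,0,0.146],[0,0,0.146],[0,0,0.146],[0,0,0.146],[0,0,0.146],[0,0,0.146],[0,0,0.146],[0,0,0.146],[0,0,0.146],[0,0,0.145],[0,0,0],[0,0,0]], "delta_pos": [[-2.9,-0.76,0],[-2.9,-0.76,0],[-2.9,-0.76,0],[-2.9,-0.76,0],[-2.9,-0.76,0],[-2.9,-0.76,0],[-2.9,-0.76,0],[-2.9,-0.76,0],[0,0,0],[0,0,0],[0,0,0],[0,0,0],[0,0,0],[0,0,0],[0,0,0],[0,0,0],[0,0,0],[0,0,0],[0,0,0],[0,0,0]], "gripper": [1,1,1,1,1,1,1,1,1,1,1,1,1,1,1,1,1,1,1,1]}}

```text
time_s: 26.05
tool_pos: [0.4712, -0.3132, 0.1004]
tool_rot: [-180.0, 0.1, 16.9]
force: [-0.9, -0.1, -3.2]
grip_width: 0.0195
grasp_force: 50.0
```

```bash
python3 go.py w 0.4724 -0.3133 0.0208 16.7
```

```text
t 26.05 now [ 0.4712 -0.3132  0.1004] [-1.7996e+02  1.0000e-01  1.6870e+01] F [-0.9 -0.1 -3.2] w 0.0195 50.0
turn about tool z rad 0.003 then tool shift cm [0.11 0.05 7.96]
```

>>> {"api": "drive_tool", "payload": {"angular": [[0,0,0],[0,0,0],[0,0,0],[0,0,0],[0,0,0],[0,0,0]], "delta_pos": [[0,0,3],[0,0,3],[0,0,1.5],[0,0,0.3],[0,0,0.1],[0,0,0]], "gripper": [1,1,1,1,1,1]}}

```text
time_s: 26.65
tool_pos: [0.4725, -0.3143, 0.0236]
tool_rot: [179.9, -0.1, 16.7]
force: [0.3, -0.9, -2.6]
grip_width: 0.0199
grasp_force: 50.0
```

```bash
python3 go.py w 0.4724 -0.3133 0.0208 16.7;  python3 - <<'E'
from h import *
T=eyes.read_camera('top');S=eyes.read_camera('side')
a=cv2.resize(T['pixels'][140:260,265:365],None,fx=4,fy=4,interpolation=2)
b=cv2.resize(S['pixels'][250:370,280:380],None,fx=4,fy=4,interpolation=2)
cv2.imwrite('pics/home.png',np.hstack([a,b])[:,:,::-1])
E
```

```text
t 26.65 now [ 0.4725 -0.3143  0.0236] [ 1.7992e+02 -8.0000e-02  1.6680e+01] F [ 0.3 -0.9 -2.6] w 0.0199 50.0
turn about tool z rad -0.0003 then tool shift cm [ 0.02 -0.1   0.28]
```

View pics/home.png

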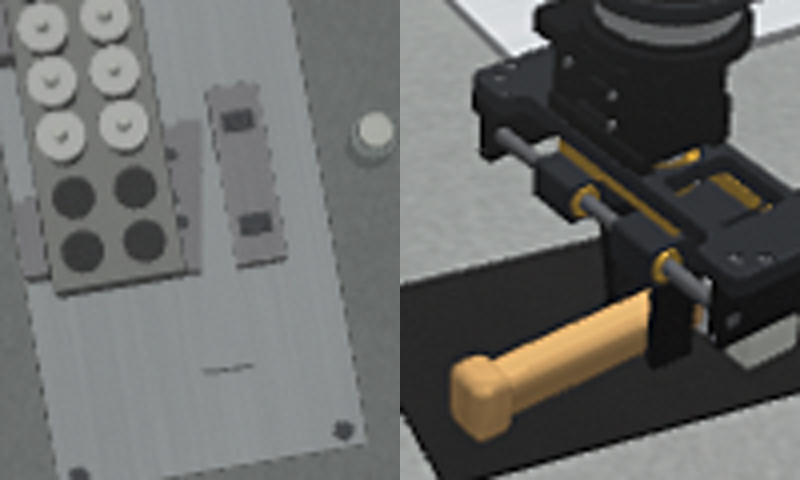

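The rack has moved left by about 6 crop pixels (3.5 mm) and meets the datum stops at (45,215). The wedge tail is now at row 370, about 60 mm out, as expected when home. The mallet is just above its mat, so I'll set it down and let go.

>>> {"api": "drive_tool", "payload": {"angular": [[0,0,0],[0,0,0],[0,0,0],[0,0,0],[0,0,0],[0,0,0],[0,0,0],[0,0,0],[0,0,0],[0,0,0],[0,0,0],[0,0,0],[0,0,0]], "delta_pos": [[0,0,0.2],[0,0,0.05],[0,0,0],[0,0,0],[0,0,0],[0,0,0],[0,0,-1],[0,0,-3],[0,0,-4],[0,0,-4],[0,0,0],[0,0,0],[0,0,0]], "gripper": [1,1,1,2.5,3.5,4.5,5,5,5,5,5,5,5]}}

```text
time_s: 28.05
tool_pos: [0.4713, -0.313, 0.1394]
tool_rot: [-179.9, 0.0, 16.7]
force: [0.0, -0.6, 0.5]
grip_width: 0.0498
grasp_force: 0.0
```

```bash
python3 - <<'E'
from h import *
T=eyes.read_camera('top');S=eyes.read_camera('side')
a=cv2.resize(T['pixels'][190:330,380:490],None,fx=3,fy=3,interpolation=2)
b=cv2.resize(S['pixels'][250:390,260:420],None,fx=3,fy=3,interpolation=2)
cv2.imwrite('pics/end.png',np.hstack([a,b])[:,:,::-1])
E
```

```text
(no output)
```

View pics/end.png

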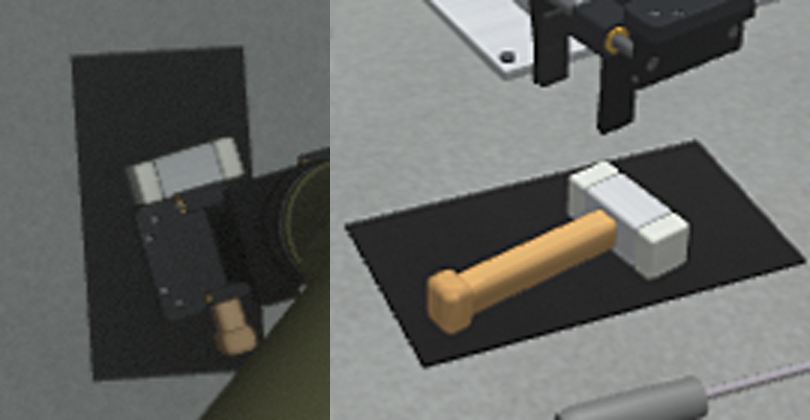

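The mallet lies flat on its mat (side crop 560,245) and the gripper is clear of it. I'll hand in.

```bash
python3 -c "
from cell import env; print(env.sign_off())"
```

```text
the job is handed in; nothing more can be done
None
```

The job is handed in: the wedge was tapped in until it stopped at about 23 N, the picture shows the rack against its datum stops, and the mallet is back flat on its mat; the hand-in gave no verdict.

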